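# Click-test the marshalling lamps and set the faulty one aside

### The job

The three marshalling lamps in the sloping rack go out to the drive-through lanes: click every lamp's push switch right in, so that it stays in (on), and leave the working lamps switched on where they lie. One lamp's switch will not stay in when let go: after testing it, take that lamp out of the rack and lay it flat in the empty grey repair tray, without dropping it and without disturbing the other things on the table.

Things in the scene. Friction and masses are not known exactly. Their poses are not given: they have to be found in the camera images.
- lamp_a_mid (a point): Middle of the grip barrel of one of three identical lamps; grip here, across the 40 mm width. Grey barrel 116 long, 40 wide (y), 36 mm thick (z), black end cap; then a black collar and a whitish cone: from 56 mm behind this point to 135 mm ahead; 0.25 kg. x: to the cone tip; z: out of the switch face. Starts on the rack, cone uphill, switch face up, cap at the lip. This point is 18 mm above what it lies on.
- lamp_a_button (a point): Centre of the outer face of lamp_a's push-pull switch, a metal button 21 mm across on the barrel's upper face, 30 mm from the barrel middle towards the cone. Out, it stands 11 mm proud of the barrel (29 mm above the barrel middle along z); latched, 4 to 5 mm. Pressed in along the lamp's -z. The point moves with the button.
- lamp_a_switch (a joint): Travel of lamp_a's switch, m: 0 = out (off), 0.0075 = at its inner stop. A working switch takes up to 3.5 N, snaps over after 3 mm and stays in at about 0.0065 when let go (on); pushing again leaves it in, only a pull takes it out. A faulty one takes up to 3 N and springs back, to about 0.0015, when let go. Any lamp may be the faulty one.
- lamp_b_mid (a point): the same point on another, identical lamp (lamp_b); see lamp_a_mid
- lamp_b_button (a point): the same point on lamp_b; see lamp_a_button
- lamp_b_switch (a joint): the same for lamp_b; see lamp_a_switch
- lamp_c_mid (a point): the same point on another, identical lamp (lamp_c); see lamp_a_mid
- lamp_c_button (a point): the same point on lamp_c; see lamp_a_button
- lamp_c_switch (a joint): the same for lamp_c; see lamp_a_switch
- rack: Fixed bare sheet-metal rack, 330 wide (y), 190 deep (x). Origin: centre of its footprint, on the table. The sheet rises towards +x at 28 degrees, from 22 mm height at x = -95 to 123 mm at x = +95, so it faces up and to -x, the robot's side. A lip 20 mm high runs along its lower edge; fins 14 mm high and 50 mm long by the lip part three lanes 109 mm apart, one lamp in each, in any order.
- tray: fixed empty grey plastic repair tray, outside 270 mm (x) by 190 mm (y) by 42 mm high, walls 4 mm, upper face of its floor about 4 mm above the table. Origin: centre of its underside, on the table. It and the rack may stand either way round, left or right.
- spray: bystander, not to be disturbed: white trigger spray bottle with red collar, 76 mm across, 225 mm tall, loose on the table. Origin: centre of its underside
- towels: bystander, not to be disturbed: standing roll of paper towels, 116 mm across, 235 mm tall, loose on the table. Origin: centre of its underside
- sanitiser: bystander, not to be disturbed: clear pump bottle, 50 x 75 mm, 178 mm tall, loose on the table. Origin: centre of its underside
Mind the look-alikes: they are no part of the job. What is shaped like the part that bears lamp_c_mid but yellow is not meant.

How it is judged:
By the outcome, as a careful person would: the job done as asked, in the order asked, and still so for the second after the job is handed in, with the robot touching nothing.
It also fails if it takes over 53 s, if anything falls off the work surface, if the arm or the gripper's body presses on something with over 40 N, if the wrist force passes 120 N, or if a joint passes its speed limit or range.

### The arm

A 6-joint arm with a two-finger parallel gripper is mounted at the origin on the work surface. World frame = base frame: x ahead of the robot, y to its left, z up, the work surface at z = 0. Lengths are in m, angles in degrees, forces in N, time in s.
With the tool pointing down it reaches from about 0.325 to 0.925 m from the base axis. Payload 3.1 kg.
Tool frame: the origin (TCP) lies midway between the tips of the shut fingers; the grasp point (between the pads) lies 19 mm behind it; z points along the fingers, y is the direction in which the jaws open and shut (so a half turn about z gives the same grasp; the last joint's range is limited). The gripper opens to 85 mm and grips with 20 to 120 N. Pads are 22 mm wide; open, the fingers measure 114 mm over their backs; the gripper's body (76 mm by 85 mm) begins 54 mm behind the grasp point. The pads swing forward as they close: fully open they stand 13 mm farther back than shut.
Start: joints at [58.889, 12.427, 92.441, -0, 75.132, -6.429], TCP at [0.261, 0.568, 0.231] pointing down, gripper open.
Joint ranges: [-157.48, 157.48], [-44.54, 120.13], [17.64, 146.25], [-64.5, 244.5], [7.68, 150.69], [-147.95, 147.95]. Speed limits (degrees/s): [159.86, 159.86, 180, 180, 180, 180].

### API

Orientations are given as a 3x3 rotation matrix whose columns are the frame's x, y, z axes.
In Python, from rig import * gives the robot as it stands.
- The arm moves only by the tool step_arm, never from a script. Its argument "steps" is a list of rows, each an object of numbers: "hand": the opening, from 0 (shut) to 1 (fully open); "dx", "dy", "dz": the shift along the tool's x, y, z as a fraction of full scale; "spin": the turn about the tool's z as a fraction of full scale. In form: [{"hand": .., "dx": .., "dy": .., "dz": .., "spin": ..}, ...]. A call has 1 to 20 rows; each row is the pose to reach, as a shift and turn from the pose commanded when the call began, along the tool's axes at that moment; what a row does not reach only later rows make up. Full scale, the value 1, is 20 cm for a shift and 0.5 rad for a turn. A row lasts 1/10 s, in which the tool goes at most 50 mm and 8.59 degrees, less where a joint would pass 70% of its speed; a pose out of reach is approached as far as the arm can. A call with a number of a shift or a turn outside -1 to 1 is refused whole. A call with a gripper value outside its range is refused whole. The fingers move at their own pace and stop on an object; "newtons" is the grip in N (left out, the last holds). Time passes only in rows, so rows that repeat a pose let the fingers close. It gives the time, the measured TCP pose, the force and the opening at its end, in the units of the state.
- state(): the state, without advancing time (a new reading comes with each control period).
- read_camera(name): name is "scene" or "top" or "wrist"; returns a dict with "pixels" (400x640x3 uint8, red, green, blue), "fx", "fy", "cx", "cy" (pixels), "rvec" (rotation vector, rad) and "tvec" (3), from world to camera coordinates, as OpenCV has them. Camera axes: x right, y down, z forward; pixel columns grow to the right and rows downward; lengths in m; the calibration is good to about 2 mm. A picture is of the moment at which its call begins. There is no depth.
- job_done(): hands the job in, once; it reports no verdict.
Trained networks look in a picture, given as the dict that the camera call returned (one of the last four; its "shot" number tells which), for a name from the list of things; names that differ only in an ending like _2 or _b are one class to them, and where a whole thing is asked for, a point or a joint stands for the part that bears it (a point fixed in the world has none). Each returns a list of dicts, best first, with "confidence" (0 to 1); they miss things now and then, are a little off and sometimes report something else, mostly with a low value. They report only what shows in the picture. A call takes as long as a camera call. They do not tell look-alikes from the thing itself.
- search_frame(picture, target): "extent" ([left, top, right, bottom] in pixels, round what is visible of it).
- silhouettes(picture, target): "region" (400x640 bool, what is visible of it) and "extent" ([left, top, right, bottom] in pixels, round what is visible of it).
- mark_of(picture, target): "xy" ([column, row] in pixels: a listed point, or the origin of a listed thing).
The state is a dict: "time_s": time; "joint_pos": joint angles; "dq": joint speeds; "tau": joint torques, N m; "position": TCP position; "tool_rot": TCP orientation; "wrist_force": force on the tool from outside, world axes, zero at the start; "ft_torque": the same for the moment, N m; "opening": opening from 0.0 (shut) to 1.0 (fully open).
Only numpy, scipy, OpenCV 4.12 (cv2) and the standard library are available. Lean on these libraries where they do the work, as an engineer would, in place of code of your own. Each camera call takes 0.05 s, during which the arm holds its last target.

## Working session

There is one attempt and no reset: what is moved stays moved. The work goes in short steps, Python scripts to look and compute and a tool call to move; the robot and the scene stay as the last step left them, time stands still between calls to the robot, and variables do not carry over. Pictures are saved under pics/ and viewed, and the job is handed in when it is done.

Besides the shell and the picture viewer there is one more tool, called after "Request:" as name(argument=value, ...) on one line, values as JSON. step_arm: Moves the arm, as the interface text tells. Its arguments: {"type":"object","properties":{"steps":{"type":"array","items":{"type":"object","properties":{"hand":{"type":"number"},"dx":{"type":"number"},"dy":{"type":"number"},"dz":{"type":"number"},"spin":{"type":"number"}}}},"newtons":{"type":"number"}},"required":["steps"]}

```bash
ls; mkdir -p pics; cat > h.py <<'E'
from rig import *
import numpy as np, cv2
def save(p,n,ann=[]):
    im=np.ascontiguousarray(p["pixels"][:,:,::-1]).copy()
    for (u,v,t) in ann:
        cv2.circle(im,(int(u),int(v)),3,(0,0,255),1); cv2.putText(im,t,(int(u)+4,int(v)),0,.4,(255,0,255),1)
    cv2.imwrite("pics/"+n,im)
def ray(p,uv):
    R=cv2.Rodrigues(np.array(p["rvec"],float))[0]; t=np.array(p["tvec"],float).ravel()
    d=np.array([(uv[0]-p["cx"])/p["fx"],(uv[1]-p["cy"])/p["fy"],1.])
    return -R.T@t, R.T@d/np.linalg.norm(d)
def onz(p,uv,z):
    c,d=ray(p,uv); return c+d*(z-c[2])/d[2]
def proj(p,X):
    K=np.array([[p["fx"],0,p["cx"]],[0,p["fy"],p["cy"]],[0,0,1.]])
    return cv2.projectPoints(np.array(X,float).reshape(-1,3),np.array(p["rvec"],float),np.array(p["tvec"],float),K,None)[0].reshape(-1,2)
def tri(obs):
    A=np.zeros((3,3));b=np.zeros(3)
    for p,uv in obs:
        c,d=ray(p,uv);M=np.eye(3)-np.outer(d,d);A+=M;b+=M@c
    return np.linalg.solve(A,b)
E
python3 - <<'E'
from h import *
print(state())
s=read_camera("scene");t=read_camera("top")
for n,p in(("scene",s),("top",t)):
    ann=[]
    c,_=ray(p,(320,200));print(n,"cam",c)
    for k in["lamp_a_mid","lamp_a_button","rack","tray"]:
        for m in mark_of(p,k):
            print(n,k,np.round(m["xy"],1),round(m["confidence"],2)); ann.append((*m["xy"],k[-6:]))
    save(p,n+"0.png"); save(p,n+"0a.png",ann)
E
```

```text
pics
{'time_s': 0.0, 'joint_pos': array([ 5.88895237e+01,  1.24772433e+01,  9.25312130e+01,  5.21517420e-04,
        7.51309565e+01, -6.42844138e+00]), 'dq': array([-0.05946823, -0.01978201,  0.0885487 ,  0.05563819, -0.0967183 ,
        0.02993948]), 'tau': array([-1.40104396e-03, -3.96863902e+01, -3.03840995e+01, -2.88011170e-04,
        1.00929465e-02,  1.03531383e-05]), 'position': array([0.26053215, 0.56719356, 0.22993809]), 'tool_rot': array([[-9.08637998e-01,  4.17582794e-01, -1.26474650e-03],
       [ 4.17584615e-01,  9.08635663e-01, -2.07870127e-03],
       [ 2.81163888e-04, -2.41692564e-03, -9.99997040e-01]]), 'wrist_force': array([-0.17628504,  0.23272496, -0.71609328]), 'ft_torque': array([-0.03254938,  0.01609324,  0.01759661]), 'opening': 0.9992987139610817}
scene cam [1.17089668 0.02099978 1.11838759]
scene lamp_a_mid [398.4 208.2] 0.64
scene lamp_a_button [399.9 204. ] 0.39
scene rack [398.5 235.3] 0.66
scene rack [156.1 243.9] 0.37
scene tray [257.5 233.6] 0.94
top cam [ 0.36832792 -0.00408377  1.32899398]
top lamp_a_mid [247.  196.6] 0.61
top lamp_a_button [209.8 195.4] 0.45
top lamp_a_button [244.3 189. ] 0.39
top rack [247.6 182.2] 0.97
top tray [377.1 179. ] 0.68
top tray [279.4 192.4] 0.29
```

View pics/scene0.png

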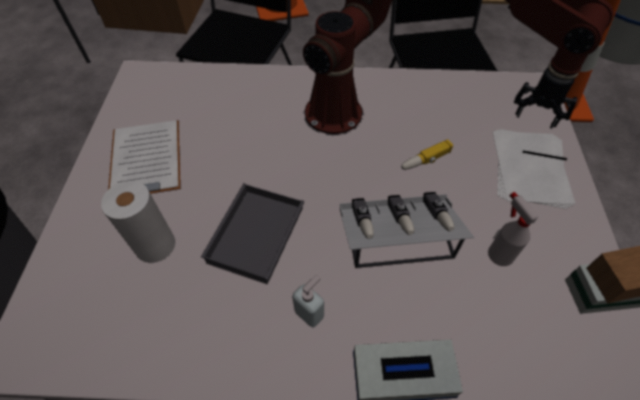

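View pics/top0.png

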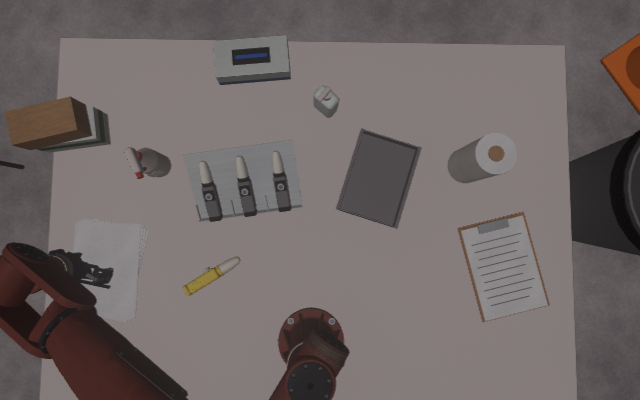

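```bash
python3 - <<'E'
from h import *
s=read_camera("scene");t=read_camera("top");w=read_camera("wrist")
for n,p,(x0,y0,x1,y1) in(("scene",s,(330,170,480,270)),("top",t,(180,130,310,230))):
    im=p["pixels"][y0:y1,x0:x1,::-1]
    im=cv2.resize(im,None,fx=5,fy=5,interpolation=cv2.INTER_CUBIC)
    im=np.clip(im.astype(float)*1.6,0,255).astype(np.uint8)
    cv2.imwrite(f"pics/{n}1.png",im)
save(w,"wrist1.png")
R=cv2.Rodrigues(np.array(w["rvec"],float))[0];st=state()
c,_=ray(w,(320,200));print("wrist cam in tool",np.round(st["tool_rot"].T@(c-st["position"]),3),"\n",np.round(st["tool_rot"].T@R.T,2),w["fx"],t["fx"],s["fx"])
for nm,uv,z in [("tray",(377,179),.004),("spray",(155,162),.0),("sanit",(326,103),.05),("towels",(465,165),0.),("raycenter",(244,182),.07)]:
    print(nm,np.round(onz(t,uv,z),3))
for nm in["spray","towels","sanitiser","tray","rack"]:
    a=[(m["xy"],m["confidence"]) for m in mark_of(s,nm)[:1]];b=[(m["xy"],m["confidence"]) for m in mark_of(t,nm)[:1]]
    if a and b: print(nm,a,b,np.round(tri([(s,a[0][0]),(t,b[0][0])]),3),np.round(onz(t,b[0][0],0),3))
E
```

```text
wrist cam in tool [ 0.083 -0.    -0.143] 
 [[-0.   -0.95 -0.32]
 [ 1.   -0.   -0.  ]
 [ 0.   -0.32  0.95]] 286.1495793530141 407.7060746523808 437.49967283455857
tray [ 0.517 -0.211  0.004]
spray [0.565 0.516 0.   ]
sanit [ 0.754 -0.04   0.05 ]
towels [ 0.567 -0.502  0.   ]
raycenter [0.495 0.212 0.07 ]
spray [([497.3, 257.9], 0.94)] [([161.2, 164.1], 0.75)] [ 0.56   0.499 -0.015] [0.558 0.496 0.   ]
towels [([152.9, 245.8], 0.73)] [([463.8, 163.9], 0.6)] [ 0.572 -0.502 -0.002] [ 0.571 -0.498  0.   ]
sanitiser [([310.1, 316.7], 0.78)] [([323.2, 109.2], 0.8)] [ 0.756 -0.035 -0.026] [ 0.748 -0.032  0.   ]
tray [([257.9, 235.1], 0.68)] [([377.6, 176.8], 0.93)] [ 0.524 -0.209  0.002] [ 0.525 -0.213  0.   ]
rack [([398.0, 236.0], 0.78)] [([248.6, 183.9], 0.7)] [ 0.498  0.212 -0.017] [0.496 0.209 0.   ]
```

View pics/top1.png

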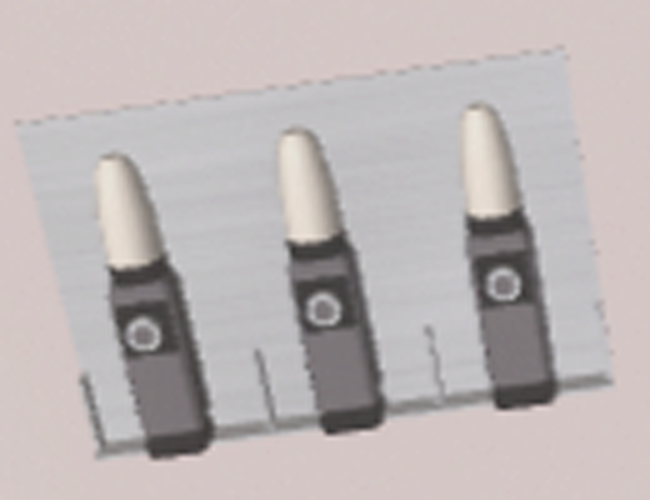

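View pics/scene1.png

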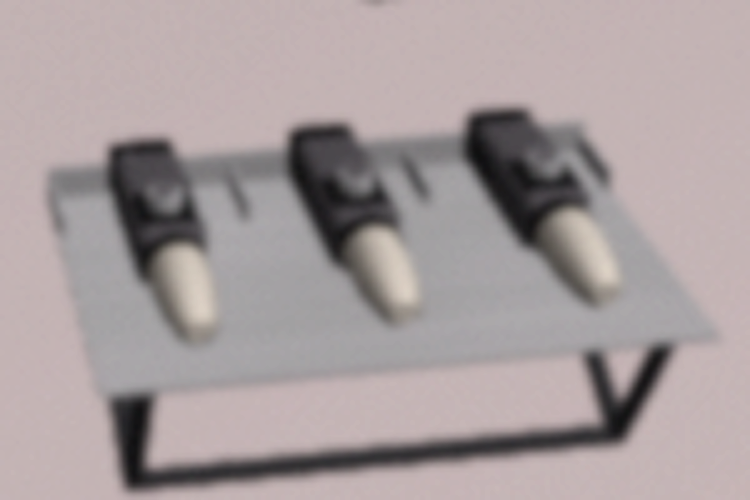

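View pics/wrist1.png

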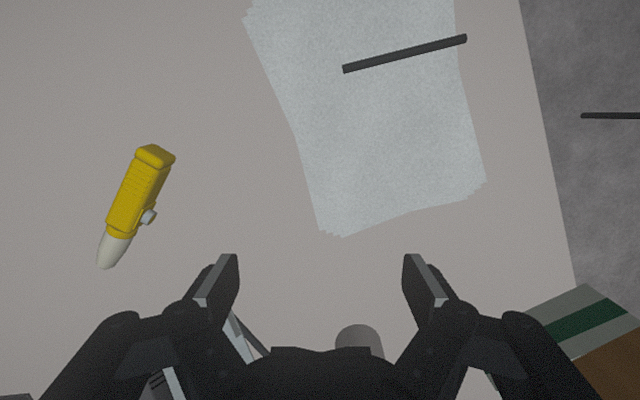

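```bash
cat >> h.py <<'E'
T28=np.deg2rad(28)
def rackpt(pose,u,v,n=0):
    # u along slope from lower edge, v across(y), n normal
    lx=-.095+u*np.cos(T28)-n*np.sin(T28); z=.022+u*np.sin(T28)+n*np.cos(T28)
    c,s=np.cos(pose[2]),np.sin(pose[2])
    return np.array([pose[0]+c*lx-s*v,pose[1]+s*lx+c*v,z])
E
python3 - <<'E'
from h import *
from scipy.optimize import least_squares
s=read_camera("scene");t=read_camera("top")
L=.19/np.cos(T28)
top=[((183.6,154.4),L,.165),((293,139.6),L,-.165)]
sc=[((473,237.5),L,.165),((351,249),L,-.165)]
def f(p):
    r=[]
    for uv,u,v in top: r+=list(proj(t,rackpt(p,u,v))[0]-uv)
    for uv,u,v in sc: r+=list(proj(s,rackpt(p,u,v))[0]-uv)
    return np.array(r)
o=least_squares(f,[.5,.21,0.1]);print(o.x,np.rad2deg(o.x[2]),np.round(o.fun,1))
P=o.x
# lamps: button centres in top crop (xy/5+offset)
B=[((144,333),(546,163)),((324,309),(352,180)),((503,285),(160,198))]
for a,b in B:
    ua=(a[0]/5+180,a[1]/5+130);ub=(b[0]/5+330,b[1]/5+170)
    X=tri([(t,ua),(s,ub)])
    # button plane n=36+11=47 mm from sheet intersect
    c,d=ray(t,ua); p0=rackpt(P,0,0,.047); n=rackpt(P,0,0,1)-rackpt(P,0,0,0)
    Y=c+d*((p0-c)@n)/(d@n)
    cc,ss=np.cos(P[2]),np.sin(P[2]); dl=(Y[0]-P[0])*cc+(Y[1]-P[1])*ss, -(Y[0]-P[0])*ss+(Y[1]-P[1])*cc
    print("tri",np.round(X,4),"plane",np.round(Y,4),"rack xy",np.round(dl,4), "u",(dl[0]+.095+.047*np.sin(T28))/np.cos(T28))
E
```

```text
[0.50416913 0.20985761 0.15072063] 8.635655799361535 [-1.  -0.9 -0.4 -1.2  0.6 -1.3 -1.7 -0.9]
tri [0.4476 0.3153 0.0923] plane [0.4468 0.3108 0.1036] rack xy [-0.0416  0.1084] u 0.08549582349495717
tri [0.4634 0.2055 0.0913] plane [0.4625 0.2033 0.1033] rack xy [-0.0422 -0.0002] u 0.08478893823668655
tri [0.4794 0.0969 0.0897] plane [0.4782 0.096  0.103 ] rack xy [-0.0427 -0.1087] u 0.0841689357542749
```

```bash
cat >> h.py <<'E'
def plan(pos,yaw=None,st=None):
    st=st or state(); R=st["tool_rot"]; d=R.T@(np.array(pos)-st["position"])
    cur=np.rad2deg(np.arctan2(R[1,0],R[0,0])); out=np.round(d/.2,3)
    sp=0 if yaw is None else -(((yaw-cur+180)%360)-180)
    print("d/0.2:",out,"spin",round(np.deg2rad(sp)/.5,3),"cur",np.round(st["position"],4),"yaw",round(cur,2),"t",st["time_s"])
E
python3 - <<'E'
from h import *
plan([.40,.39,.25],170)
plan([.50,.21,.25],188.6)
E
```

```text
d/0.2: [-1.003 -0.518 -0.093] spin -0.513 cur [0.261  0.5679 0.2313] yaw 155.32 t 1.25
d/0.2: [-1.833 -1.127 -0.093] spin -1.162 cur [0.261  0.5679 0.2313] yaw 155.32 t 1.25
```

Request:
step_arm(steps=[{"hand": 0, "dx": -0.25, "dy": -0.13, "dz": -0.05, "spin": -0.15}, {"hand": 0, "dx": -0.5, "dy": -0.26, "dz": -0.1, "spin": -0.3}, {"hand": 0, "dx": -0.75, "dy": -0.4, "dz": -0.1, "spin": -0.45}, {"hand": 0, "dx": -0.9, "dy": -0.55, "dz": -0.1, "spin": -0.58}, {"hand": 0, "dx": -0.9, "dy": -0.55, "dz": -0.1, "spin": -0.58}])

```text
time_s: 1.75
position: [0.3805, 0.3893, 0.2516]
tool_rot: [[-0.99, 0.144, 0.001], [0.144, 0.99, -0.001], [-0.001, -0.001, -1.0]]
wrist_force: [-0.6, -0.7, 0.8]
opening: 0.14
```

```bash
python3 - <<'E'
from h import *
plan([.50,.21,.25],188.6)
E
```

```text
d/0.2: [-0.72  -0.801  0.01 ] spin -0.589 cur [0.3805 0.3893 0.2516] yaw 171.74 t 1.75
```

Request:
step_arm(steps=[{"hand": 0, "dx": -0.18, "dy": -0.2, "spin": -0.15}, {"hand": 0, "dx": -0.36, "dy": -0.4, "spin": -0.3}, {"hand": 0, "dx": -0.54, "dy": -0.6, "spin": -0.45}, {"hand": 0, "dx": -0.72, "dy": -0.8, "spin": -0.59}, {"hand": 0, "dx": -0.72, "dy": -0.8, "spin": -0.59}, {"hand": 0, "dx": -0.72, "dy": -0.8, "spin": -0.59}])

```text
validation failed for argument at $.st...
```

```bash
python3 - <<'E'
from h import *
w=read_camera("wrist"); save(w,"wrist2.png")
P=[0.504,0.2099,0.1507]
plan([.5,.21,.25],188.6)
for k in ["lamp_a_mid","lamp_a_button"]:
    for m in mark_of(w,k):
        N=.018 if k.endswith("mid") else .047
        c,d=ray(w,m["xy"]); p0=rackpt(P,0,0,N); n=rackpt(P,0,0,1)-rackpt(P,0,0,0)
        Y=c+d*((p0-c)@n)/(d@n)
        print(k,np.round(m["xy"],1),round(m["confidence"],2),np.round(Y,4))
E
```

```text
d/0.2: [-0.721 -0.8    0.009] spin -0.591 cur [0.3805 0.3893 0.2515] yaw 171.67 t 1.8
lamp_a_mid [184.2 248. ] 0.56 [0.4525 0.2    0.065 ]
lamp_a_mid [107.2 268.7] 0.28 [0.4681 0.0886 0.0644]
lamp_a_button [ 93.6 296.4] 0.72 [0.482  0.0958 0.105 ]
lamp_a_button [175.5 272.5] 0.52 [0.4641 0.2042 0.1043]
```

View pics/wrist2.png

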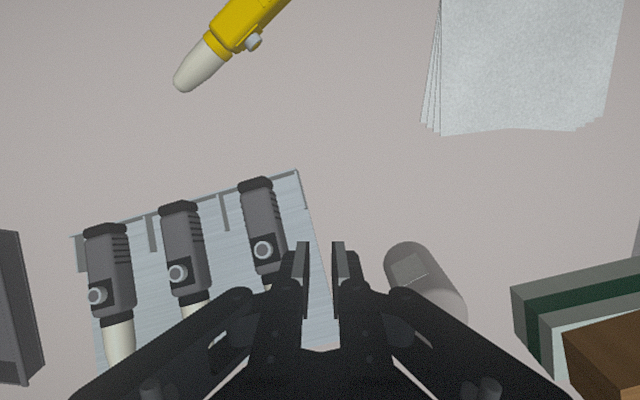

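Request:
step_arm(steps=[{"hand": 0, "dx": -0.18, "dy": -0.2, "dz": 0, "spin": -0.15}, {"hand": 0, "dx": -0.36, "dy": -0.4, "dz": 0, "spin": -0.3}, {"hand": 0, "dx": -0.54, "dy": -0.6, "dz": 0, "spin": -0.45}, {"hand": 0, "dx": -0.72, "dy": -0.8, "dz": 0, "spin": -0.59}, {"hand": 0, "dx": -0.72, "dy": -0.8, "dz": 0, "spin": -0.59}, {"hand": 0, "dx": -0.72, "dy": -0.8, "dz": 0, "spin": -0.59}])

```text
time_s: 2.5
position: [0.4996, 0.2143, 0.2512]
tool_rot: [[-0.989, -0.151, -0.0], [-0.151, 0.989, 0.001], [0.0, 0.001, -1.0]]
wrist_force: [1.0, -0.4, 0.8]
opening: -0.005
```

```bash
cat >> h.py <<'E'
P=[0.504,0.2099,0.1507]
def onrack(p,uv,N):
    c,d=ray(p,uv); p0=rackpt(P,0,0,N); n=rackpt(P,0,0,1)-rackpt(P,0,0,0)
    return c+d*((p0-c)@n)/(d@n)
E
python3 - <<'E'
from h import *
w=read_camera("wrist"); save(w,"wrist3.png")
plan([.5,.21,.25],188.6)
for k in ["lamp_a_mid","lamp_a_button"]:
    for m in mark_of(w,k):
        Y=onrack(w,m["xy"],.018 if k.endswith("mid") else .047)
        print(k,np.round(m["xy"],1),round(m["confidence"],2),np.round(Y,4))
E
```

```text
d/0.2: [-0.003 -0.028  0.005] spin 0.006 cur [0.4986 0.2154 0.2511] yaw -171.22 t 2.55
lamp_a_mid [315.2 134. ] 0.78 [0.4539 0.2012 0.0659]
lamp_a_mid [411.8 133.8] 0.28 [0.4373 0.3088 0.0657]
lamp_a_button [318.1 149.8] 0.71 [0.4647 0.2064 0.1048]
```

View pics/wrist3.png

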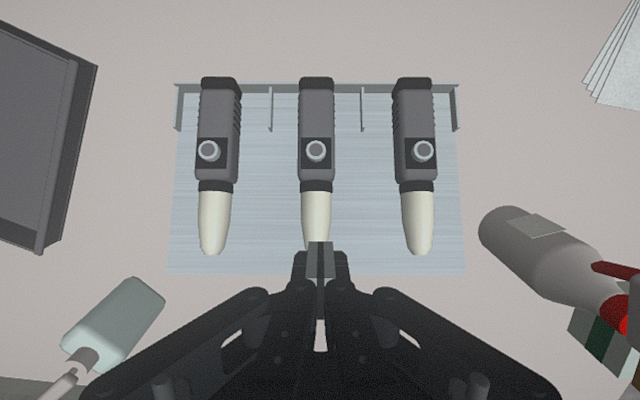

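```bash
python3 - <<'E'
from h import *
w=read_camera("wrist")
for uv in[(208,150),(316,150),(424,151)]:
    Y=onrack(w,uv,.047);print(np.round(Y,4),np.round(Y-onrack(w,uv,.0425),4))
L=.19/np.cos(T28)
for c in [(0,.165),(0,-.165),(L,.165),(L,-.165)]: print(np.round(proj(w,rackpt(P,*c))[0]), np.round(proj(w,rackpt(P,*c,.02))[0]))
im=w["pixels"][60:290,150:480,::-1];cv2.imwrite("pics/w3z.png",cv2.resize(im,None,fx=2.4,fy=2.4,interpolation=cv2.INTER_CUBIC))
E
```

```text
[0.4803 0.0982 0.1044] [-0.001   0.0017  0.0047]
[0.4634 0.2062 0.1041] [-0.0008 -0.0001  0.0047]
[0.4474 0.3145 0.1044] [-0.0005 -0.0018  0.0047]
[450.  95.] [457.  86.]
[180.  94.] [172.  85.]
[463. 276.] [473. 279.]
[164. 275.] [153. 277.]
```

View pics/w3z.png

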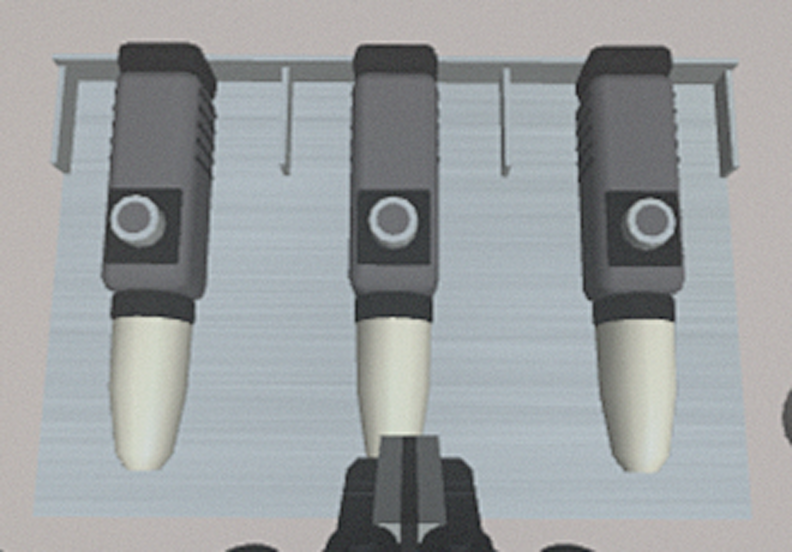

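```bash
cat >> h.py <<'E'
BT=dict(m=[.4632,.2055,.104],r=[.480,.0972,.104],l=[.4472,.3135,.104])
N_=rackpt(P,0,0,1)-rackpt(P,0,0,0)
UP=np.array([np.cos(P[2]),np.sin(P[2]),0])
def press(k,off): return np.array(BT[k])-.008*UP+[0,0,.0016]+N_*off
E
python3 - <<'E'
from h import *
plan(press('m',.03),188.6); plan(press('m',.01),188.6); plan(press('m',0),188.6)
E
```

```text
d/0.2: [ 0.289 -0.026  0.595] spin 0.013 cur [0.4977 0.2162 0.2511] yaw -171.03 t 2.7
d/0.2: [ 0.242 -0.026  0.684] spin 0.013 cur [0.4977 0.2162 0.2511] yaw -171.03 t 2.7
d/0.2: [ 0.218 -0.026  0.728] spin 0.013 cur [0.4977 0.2162 0.2511] yaw -171.03 t 2.7
```

Request:
step_arm(steps=[{"hand": 0, "dx": 0.2, "dy": 0, "dz": 0.15, "spin": 0}, {"hand": 0, "dx": 0.289, "dy": -0.026, "dz": 0.35, "spin": 0.013}, {"hand": 0, "dx": 0.289, "dy": -0.026, "dz": 0.55, "spin": 0.013}, {"hand": 0, "dx": 0.265, "dy": -0.026, "dz": 0.64, "spin": 0.013}, {"hand": 0, "dx": 0.265, "dy": -0.026, "dz": 0.64, "spin": 0.013}, {"hand": 0, "dx": 0.265, "dy": -0.026, "dz": 0.64, "spin": 0.013}])

```text
time_s: 3.3
position: [0.4468, 0.2021, 0.1238]
tool_rot: [[-0.989, -0.149, -0.0], [-0.149, 0.989, 0.0], [-0.0, 0.0, -1.0]]
wrist_force: [0.4, -0.3, 0.6]
opening: -0.001
```

```bash
python3 - <<'E'
from h import *
w=read_camera("wrist"); save(w,"wrist4.png")
plan(press('m',.0),188.6);plan(press('m',-.008),188.6);print(state()["wrist_force"])
E
```

```text
d/0.2: [-0.038  0.005  0.096] spin -0.002 cur [0.4478 0.2021 0.1247] yaw -171.45 t 3.35
d/0.2: [-0.057  0.005  0.131] spin -0.002 cur [0.4478 0.2021 0.1247] yaw -171.45 t 3.35
[-0.38436938 -0.25347361  0.64123439]
```

View pics/wrist4.png

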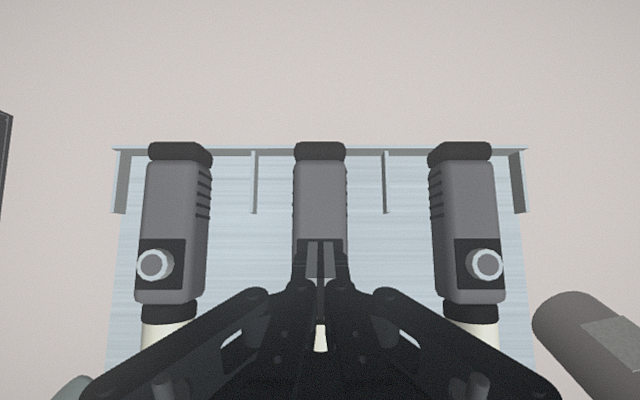

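Request:
step_arm(steps=[{"hand": 0, "dx": -0.02, "dy": 0.005, "dz": 0.05, "spin": 0}, {"hand": 0, "dx": -0.034, "dy": 0.005, "dz": 0.085, "spin": 0}, {"hand": 0, "dx": -0.042, "dy": 0.005, "dz": 0.105, "spin": 0}, {"hand": 0, "dx": -0.046, "dy": 0.005, "dz": 0.112, "spin": 0}, {"hand": 0, "dx": -0.046, "dy": 0.005, "dz": 0.112, "spin": 0}])

```text
time_s: 3.85
position: [0.456, 0.203, 0.1005]
tool_rot: [[-0.989, -0.147, -0.001], [-0.147, 0.989, -0.0], [0.001, -0.0, -1.0]]
wrist_force: [-0.3, -0.3, 0.3]
opening: 0.001
```

Request:
step_arm(steps=[{"hand": 0, "dx": -0.004, "dy": 0, "dz": 0.007, "spin": 0}, {"hand": 0, "dx": -0.004, "dy": 0, "dz": 0.007, "spin": 0}])

```text
time_s: 4.05
position: [0.4568, 0.2032, 0.0993]
tool_rot: [[-0.989, -0.147, -0.0], [-0.147, 0.989, -0.0], [0.0, -0.0, -1.0]]
wrist_force: [0.1, -1.0, -0.1]
opening: -0.0
```

Request:
step_arm(steps=[{"hand": 0, "dx": -0.004, "dy": 0, "dz": 0.007, "spin": 0}, {"hand": 0, "dx": -0.004, "dy": 0, "dz": 0.007, "spin": 0}])

```text
time_s: 4.25
position: [0.4578, 0.2035, 0.0981]
tool_rot: [[-0.989, -0.147, 0.0], [-0.147, 0.989, 0.0], [-0.0, 0.0, -1.0]]
wrist_force: [0.3, 0.0, 0.8]
opening: 0.0
```

```bash
python3 - <<'E'
from h import *
w=read_camera("wrist"); save(w,"wrist5.png")
plan(press('m',-.008),188.6);print(state()["wrist_force"])
E
```

```text
d/0.2: [-0.007  0.006 -0.002] spin -0.005 cur [0.4578 0.2035 0.0982] yaw -171.54 t 4.3
[0.59406919 0.00354028 1.02582932]
```

View pics/wrist5.png

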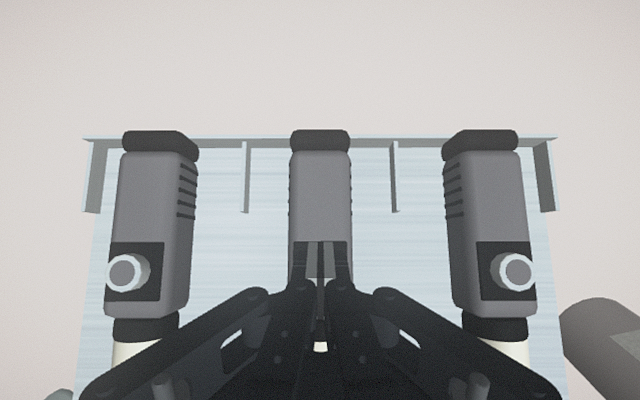

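Request:
step_arm(steps=[{"hand": 0, "dx": -0.005, "dy": 0, "dz": 0.008, "spin": 0}, {"hand": 0, "dx": -0.005, "dy": 0, "dz": 0.008, "spin": 0}])

```text
time_s: 4.5
position: [0.4583, 0.2036, 0.0971]
tool_rot: [[-0.989, -0.147, -0.002], [-0.147, 0.989, -0.0], [0.002, -0.0, -1.0]]
wrist_force: [-2.7, -0.3, 6.1]
opening: -0.003
```

Request:
step_arm(steps=[{"hand": 0, "dx": -0.005, "dy": 0, "dz": 0.008, "spin": 0}, {"hand": 0, "dx": -0.005, "dy": 0, "dz": 0.008, "spin": 0}])

```text
time_s: 4.7
position: [0.4585, 0.2036, 0.0968]
tool_rot: [[-0.989, -0.147, -0.004], [-0.147, 0.989, -0.001], [0.005, -0.001, -1.0]]
wrist_force: [-9.3, -2.3, 15.7]
opening: 0.001
```

Request:
step_arm(steps=[{"hand": 0, "dx": 0.03, "dy": 0, "dz": -0.06, "spin": 0}, {"hand": 0, "dx": 0.07, "dy": 0, "dz": -0.14, "spin": 0}, {"hand": 0, "dx": -0.1, "dy": 0, "dz": -0.34, "spin": 0}, {"hand": 0, "dx": -0.3, "dy": 0, "dz": -0.5, "spin": 0}, {"hand": 0, "dx": -0.3, "dy": 0, "dz": -0.5, "spin": 0}])

```text
time_s: 5.2
position: [0.5264, 0.2139, 0.2014]
tool_rot: [[-0.989, -0.147, 0.015], [-0.146, 0.989, 0.004], [-0.015, 0.001, -1.0]]
wrist_force: [0.4, 0.7, 0.2]
opening: -0.0
```

```bash
python3 - <<'E'
from h import *
w=read_camera("wrist")
im=w["pixels"][60:290,100:540,::-1];cv2.imwrite("pics/w6.png",cv2.resize(im,None,fx=1.8,fy=1.8,interpolation=cv2.INTER_CUBIC))
plan(press('r',.02),188.6);print(state()["wrist_force"])
E
```

```text
d/0.2: [ 0.391 -0.544  0.375] spin -0.006 cur [0.5237 0.2134 0.199 ] yaw -171.57 t 5.25
[ 0.01670547 -0.14342527  0.38714733]
```

View pics/w6.png

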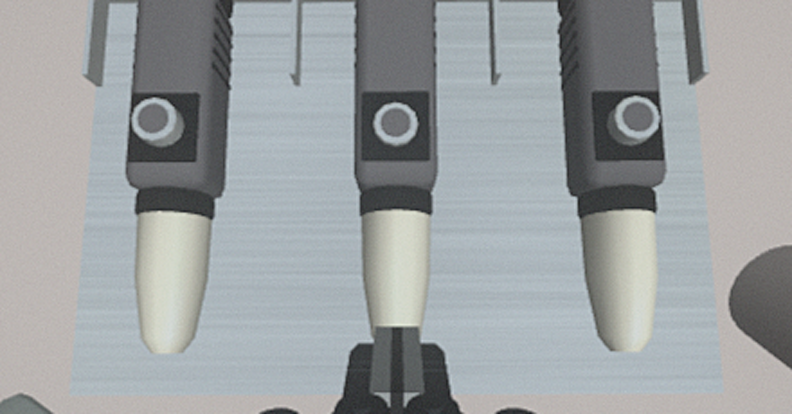

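Request:
step_arm(steps=[{"hand": 0, "dx": 0.15, "dy": -0.2, "dz": 0.0, "spin": 0}, {"hand": 0, "dx": 0.35, "dy": -0.4, "dz": 0.1, "spin": 0}, {"hand": 0, "dx": 0.39, "dy": -0.544, "dz": 0.25, "spin": 0}, {"hand": 0, "dx": 0.39, "dy": -0.544, "dz": 0.37, "spin": 0}, {"hand": 0, "dx": 0.39, "dy": -0.544, "dz": 0.37, "spin": 0}, {"hand": 0, "dx": 0.39, "dy": -0.544, "dz": 0.37, "spin": 0}])

```text
time_s: 5.85
position: [0.4565, 0.0936, 0.12]
tool_rot: [[-0.989, -0.147, -0.003], [-0.147, 0.989, 0.0], [0.003, 0.001, -1.0]]
wrist_force: [0.1, 0.8, 1.3]
opening: 0.005
```

```bash
python3 - <<'E'
from h import *
w=read_camera("wrist"); save(w,"w7.png")
plan(press('r',.0),188.6);plan(press('r',-.009),188.6);print(state()["wrist_force"])
E
```

```text
d/0.2: [-0.071 -0.     0.078] spin -0.004 cur [0.458  0.094  0.1213] yaw -171.5 t 5.9
d/0.2: [-0.092 -0.     0.118] spin -0.004 cur [0.458  0.094  0.1213] yaw -171.5 t 5.9
[ 0.27896226  0.53248517 -0.32854673]
```

View pics/w7.png

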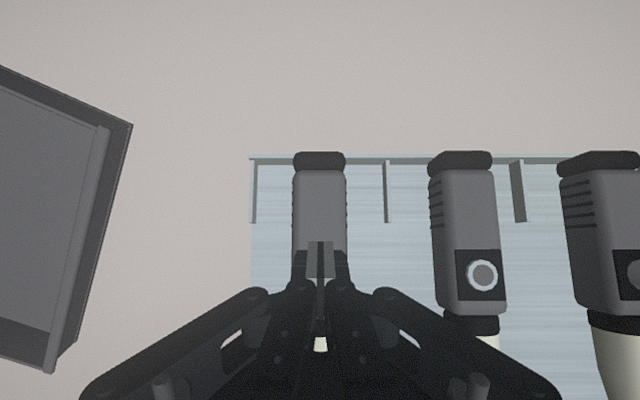

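Request:
step_arm(steps=[{"hand": 0, "dx": -0.05, "dy": 0, "dz": 0.04, "spin": 0}, {"hand": 0, "dx": -0.071, "dy": 0, "dz": 0.078, "spin": 0}, {"hand": 0, "dx": -0.08, "dy": 0, "dz": 0.095, "spin": 0}, {"hand": 0, "dx": -0.086, "dy": 0, "dz": 0.107, "spin": 0}, {"hand": 0, "dx": -0.09, "dy": 0, "dz": 0.115, "spin": 0}, {"hand": 0, "dx": -0.09, "dy": 0, "dz": 0.115, "spin": 0}])

```text
time_s: 6.5
position: [0.4756, 0.0964, 0.0981]
tool_rot: [[-0.989, -0.147, -0.0], [-0.147, 0.989, 0.0], [0.0, 0.0, -1.0]]
wrist_force: [-0.4, -0.3, 2.4]
opening: -0.004
```

Request:
step_arm(steps=[{"hand": 0, "dx": -0.005, "dy": 0, "dz": 0.008, "spin": 0}, {"hand": 0, "dx": -0.005, "dy": 0, "dz": 0.008, "spin": 0}])

```text
time_s: 6.7
position: [0.4759, 0.0965, 0.0976]
tool_rot: [[-0.989, -0.147, -0.003], [-0.147, 0.989, 0.0], [0.003, 0.001, -1.0]]
wrist_force: [-6.6, -0.3, 10.3]
opening: -0.003
```

Firm stop. One more small push, then retreat towards the left lamp.

Request:
step_arm(steps=[{"hand": 0, "dx": -0.003, "dy": 0, "dz": 0.005, "spin": 0}, {"hand": 0, "dx": -0.003, "dy": 0, "dz": 0.005, "spin": 0}])

```text
time_s: 6.9
position: [0.476, 0.0965, 0.0975]
tool_rot: [[-0.989, -0.147, -0.004], [-0.147, 0.989, -0.0], [0.004, 0.0, -1.0]]
wrist_force: [-9.7, -0.4, 17.7]
opening: -0.002
```

Request:
step_arm(steps=[{"hand": 0, "dx": 0.03, "dy": 0, "dz": -0.06, "spin": 0}, {"hand": 0, "dx": 0.06, "dy": 0, "dz": -0.15, "spin": 0}, {"hand": 0, "dx": 0.07, "dy": 0.15, "dz": -0.35, "spin": 0}, {"hand": 0, "dx": 0.06, "dy": 0.37, "dz": -0.36, "spin": 0}, {"hand": 0, "dx": 0.06, "dy": 0.6, "dz": -0.36, "spin": 0}, {"hand": 0, "dx": 0.06, "dy": 0.8, "dz": -0.36, "spin": 0}, {"hand": 0, "dx": 0.06, "dy": 0.95, "dz": -0.36, "spin": 0}, {"hand": 0, "dx": 0.06, "dy": 0.95, "dz": -0.36, "spin": 0}])

```text
time_s: 7.7
position: [0.4366, 0.2855, 0.1673]
tool_rot: [[-0.988, -0.151, 0.0], [-0.151, 0.988, 0.001], [-0.0, 0.001, -1.0]]
wrist_force: [-0.8, -0.3, -0.6]
opening: 0.003
```

```bash
python3 - <<'E'
from h import *
w=read_camera("wrist"); save(w,"w8.png")
plan(press('l',.02),188.6)
E
```

```text
d/0.2: [0.013 0.139 0.219] spin 0.002 cur [0.4368 0.2837 0.1671] yaw -171.35 t 7.75
```

View pics/w8.png

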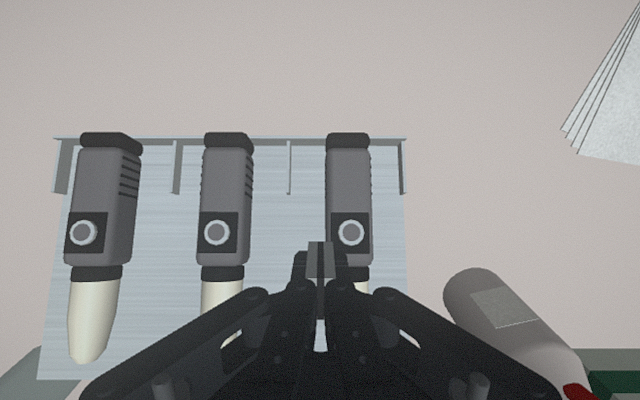

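Request:
step_arm(steps=[{"hand": 0, "dx": 0.02, "dy": 0.139, "dz": 0.12, "spin": 0}, {"hand": 0, "dx": 0.013, "dy": 0.139, "dz": 0.219, "spin": 0}, {"hand": 0, "dx": 0.013, "dy": 0.139, "dz": 0.219, "spin": 0}])

```text
time_s: 8.05
position: [0.4283, 0.3075, 0.1202]
tool_rot: [[-0.989, -0.147, -0.006], [-0.147, 0.989, -0.004], [0.007, -0.003, -1.0]]
wrist_force: [0.1, -0.1, -0.4]
opening: -0.001
```

```bash
python3 - <<'E'
from h import *
w=read_camera("wrist"); save(w,"w9.png")
plan(press('l',.0),188.6);plan(press('l',-.009),188.6)
E
```

```text
d/0.2: [-0.052  0.015  0.081] spin -0.006 cur [0.4295 0.3079 0.1218] yaw -171.58 t 8.1
d/0.2: [-0.073  0.015  0.12 ] spin -0.006 cur [0.4295 0.3079 0.1218] yaw -171.58 t 8.1
```

View pics/w9.png

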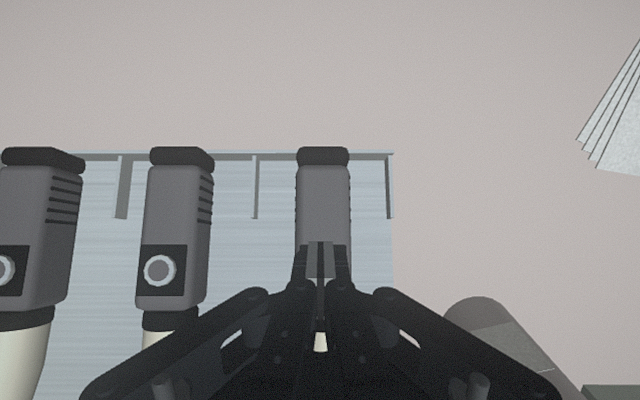

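Request:
step_arm(steps=[{"hand": 0, "dx": -0.03, "dy": 0.01, "dz": 0.04, "spin": 0}, {"hand": 0, "dx": -0.052, "dy": 0.01, "dz": 0.081, "spin": 0}, {"hand": 0, "dx": -0.062, "dy": 0.01, "dz": 0.099, "spin": 0}, {"hand": 0, "dx": -0.068, "dy": 0.01, "dz": 0.11, "spin": 0}, {"hand": 0, "dx": -0.073, "dy": 0.01, "dz": 0.119, "spin": 0}, {"hand": 0, "dx": -0.073, "dy": 0.01, "dz": 0.119, "spin": 0}])

```text
time_s: 8.7
position: [0.4454, 0.3137, 0.1]
tool_rot: [[-0.989, -0.147, 0.001], [-0.147, 0.989, -0.0], [-0.001, -0.0, -1.0]]
wrist_force: [-0.4, -0.1, 2.1]
opening: -0.0
```

Request:
step_arm(steps=[{"hand": 0, "dx": -0.005, "dy": 0, "dz": 0.008, "spin": 0}, {"hand": 0, "dx": -0.005, "dy": 0, "dz": 0.008, "spin": 0}])

```text
time_s: 8.9
position: [0.4458, 0.3139, 0.0992]
tool_rot: [[-0.989, -0.147, -0.001], [-0.147, 0.989, -0.001], [0.001, -0.001, -1.0]]
wrist_force: [-1.7, -3.3, 7.4]
opening: 0.001
```

Request:
step_arm(steps=[{"hand": 0, "dx": -0.004, "dy": 0, "dz": 0.008, "spin": 0}, {"hand": 0, "dx": -0.004, "dy": 0, "dz": 0.008, "spin": 0}])

```text
time_s: 9.1
position: [0.4459, 0.3139, 0.099]
tool_rot: [[-0.989, -0.148, -0.003], [-0.148, 0.989, -0.001], [0.003, -0.001, -1.0]]
wrist_force: [-7.6, -4.8, 15.7]
opening: 0.001
```

Request:
step_arm(steps=[{"hand": 0, "dx": 0.03, "dy": 0, "dz": -0.06, "spin": 0}, {"hand": 0, "dx": 0.06, "dy": 0, "dz": -0.15, "spin": 0}, {"hand": 0, "dx": 0.0, "dy": -0.15, "dz": -0.4, "spin": 0}, {"hand": 0, "dx": -0.1, "dy": -0.37, "dz": -0.5, "spin": 0}, {"hand": 0, "dx": -0.25, "dy": -0.48, "dz": -0.5, "spin": 0}, {"hand": 0, "dx": -0.4, "dy": -0.52, "dz": -0.5, "spin": 0}, {"hand": 0, "dx": -0.4, "dy": -0.52, "dz": -0.5, "spin": 0}, {"hand": 0, "dx": -0.4, "dy": -0.52, "dz": -0.5, "spin": 0}])

```text
time_s: 9.9
position: [0.5406, 0.2229, 0.1959]
tool_rot: [[-0.989, -0.146, -0.002], [-0.146, 0.989, 0.0], [0.002, 0.001, -1.0]]
wrist_force: [0.2, 0.5, 0.3]
opening: 0.002
```

```bash
python3 - <<'E'
from h import *
w=read_camera("wrist")
im=w["pixels"][60:290,100:540,::-1];cv2.imwrite("pics/w10.png",cv2.resize(im,None,fx=1.8,fy=1.8,interpolation=cv2.INTER_CUBIC))
st=state();print(st["position"],st["time_s"])
for k in BT:
    B=np.array(BT[k]); print(k,[np.round(proj(w,B-N_*o)[0],1) for o in(0,.0015,.0065)], np.round(proj(w,B-N_*.011)[0],1))
E
```

```text
[0.53983062 0.22315921 0.1956401 ] 9.95
m [array([313.2, 105.7]), array([313.3, 106.6]), array([313.4, 109.6])] [313.6 112.1]
r [array([173.3, 106.8]), array([174.3, 107.7]), array([177.4, 110.6])] [180.1 113.2]
l [array([452.8, 105.6]), array([451.9, 106.5]), array([449.1, 109.5])] [446.7 112. ]
```

View pics/w10.png

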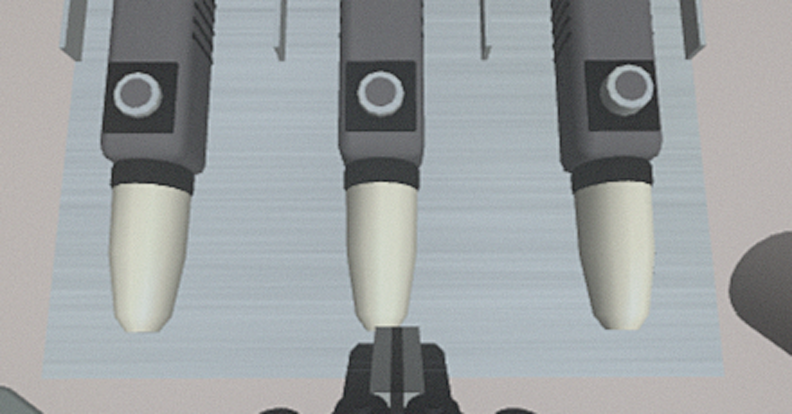

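```bash
python3 - <<'E'
from h import *
plan([.4345,.3116,.13],188.6)
E
```

```text
d/0.2: [0.455 0.515 0.329] spin -0.005 cur [0.5398 0.2232 0.1956] yaw -171.53 t 9.95
```

Request:
step_arm(steps=[{"hand": 0.7, "dx": 0.1, "dy": 0.15, "dz": 0, "spin": 0}, {"hand": 0.7, "dx": 0.25, "dy": 0.35, "dz": 0, "spin": 0}, {"hand": 0.7, "dx": 0.4, "dy": 0.515, "dz": 0.05, "spin": 0}, {"hand": 0.7, "dx": 0.455, "dy": 0.515, "dz": 0.2, "spin": 0}, {"hand": 0.7, "dx": 0.455, "dy": 0.515, "dz": 0.3, "spin": 0}, {"hand": 0.7, "dx": 0.455, "dy": 0.515, "dz": 0.3, "spin": 0}])

```text
time_s: 10.55
position: [0.4307, 0.3106, 0.1326]
tool_rot: [[-0.989, -0.15, -0.008], [-0.15, 0.989, -0.004], [0.008, -0.003, -1.0]]
wrist_force: [-0.3, 0.0, -0.4]
opening: 0.699
```

```bash
python3 - <<'E'
from h import *
w=read_camera("wrist"); save(w,"w11.png")
plan([.4345,.3116,.056],188.6); print(state()["opening"])
E
```

```text
d/0.2: [-0.01   0.001  0.393] spin -0.001 cur [0.4329 0.3112 0.1347] yaw -171.43 t 10.6
0.6996241343189757
```

View pics/w11.png

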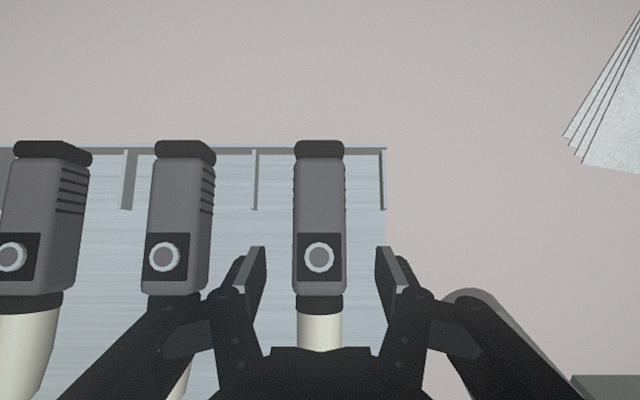

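Request:
step_arm(steps=[{"hand": 0.7, "dx": -0.008, "dy": 0.001, "dz": 0.15, "spin": 0}, {"hand": 0.7, "dx": -0.008, "dy": 0.001, "dz": 0.28, "spin": 0}, {"hand": 0.7, "dx": -0.008, "dy": 0.001, "dz": 0.36, "spin": 0}, {"hand": 0.7, "dx": -0.008, "dy": 0.001, "dz": 0.38, "spin": 0}, {"hand": 0.7, "dx": -0.008, "dy": 0.001, "dz": 0.38, "spin": 0}])

```text
time_s: 11.1
position: [0.4379, 0.3121, 0.0611]
tool_rot: [[-0.989, -0.147, 0.0], [-0.147, 0.989, 0.0], [-0.0, 0.0, -1.0]]
wrist_force: [0.1, 0.3, 0.3]
opening: 0.7
```

```bash
python3 - <<'E'
from h import *
w=read_camera("wrist"); save(w,"w12.png")
plan([.4345,.3116,.056],188.6); print(state()["opening"])
E
```

```text
d/0.2: [ 0.021 -0.001  0.029] spin -0.005 cur [0.4385 0.3124 0.0619] yaw -171.54 t 11.15
0.6981204004412256
```

View pics/w12.png

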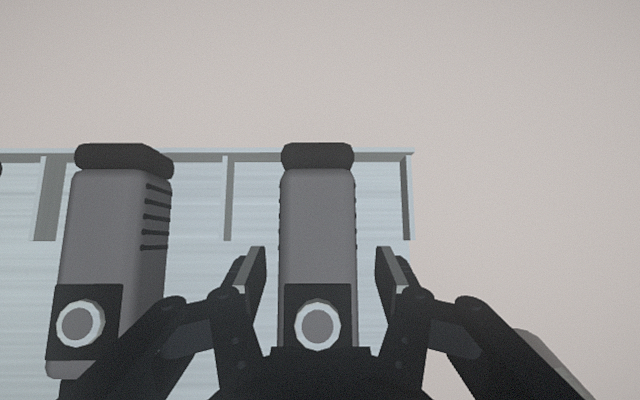

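Request:
step_arm(steps=[{"hand": 0.7, "dx": 0.02, "dy": 0, "dz": 0.025, "spin": 0}, {"hand": 0.7, "dx": 0.02, "dy": 0, "dz": 0.025, "spin": 0}, {"hand": 0.55, "dx": 0.02, "dy": 0, "dz": 0.025, "spin": 0}, {"hand": 0.3, "dx": 0.02, "dy": 0, "dz": 0.025, "spin": 0}, {"hand": 0.3, "dx": 0.02, "dy": 0, "dz": 0.025, "spin": 0}, {"hand": 0.3, "dx": 0.02, "dy": 0, "dz": 0.025, "spin": 0}, {"hand": 0.3, "dx": 0.02, "dy": 0, "dz": 0.025, "spin": 0}], newtons=40)

```text
time_s: 11.85
position: [0.4339, 0.3115, 0.0563]
tool_rot: [[-0.989, -0.147, 0.001], [-0.147, 0.989, 0.0], [-0.001, 0.0, -1.0]]
wrist_force: [-1.8, -1.9, 5.9]
opening: 0.464
```

Request:
step_arm(steps=[{"hand": 0.3, "dx": 0, "dy": 0, "dz": -0.03, "spin": 0}, {"hand": 0.3, "dx": 0, "dy": 0, "dz": -0.1, "spin": 0}, {"hand": 0.3, "dx": 0, "dy": 0, "dz": -0.25, "spin": 0}, {"hand": 0.3, "dx": 0, "dy": 0, "dz": -0.45, "spin": 0}, {"hand": 0.3, "dx": 0, "dy": 0, "dz": -0.65, "spin": 0}, {"hand": 0.3, "dx": 0, "dy": 0, "dz": -0.75, "spin": 0}, {"hand": 0.3, "dx": 0, "dy": 0, "dz": -0.75, "spin": 0}])

```text
time_s: 12.55
position: [0.4363, 0.3128, 0.2107]
tool_rot: [[-0.989, -0.147, 0.009], [-0.147, 0.989, 0.005], [-0.009, 0.003, -1.0]]
wrist_force: [0.8, 0.2, -2.8]
opening: 0.465
```

```bash
python3 - <<'E'
from h import *
w=read_camera("wrist"); save(w,"w13.png")
s=read_camera("scene");t=read_camera("top")
im=np.hstack([cv2.resize(p["pixels"][y:y+150,x:x+200,::-1],None,fx=2,fy=2,interpolation=cv2.INTER_CUBIC) for p,x,y in((s,330,100),(t,150,100))])
cv2.imwrite("pics/st13.png",im)
cv2.imwrite("pics/tray13.png",cv2.resize(t["pixels"][110:250,310:450,::-1],None,fx=4,fy=4,interpolation=cv2.INTER_CUBIC))
st=state();print(st["opening"],st["wrist_force"],st["position"],st["time_s"])
E
```

```text
0.46338828267550203 [ 0.17371722 -0.87004569 -2.20813965] [0.43235759 0.31066679 0.20389275] 12.7
```

View pics/w13.png

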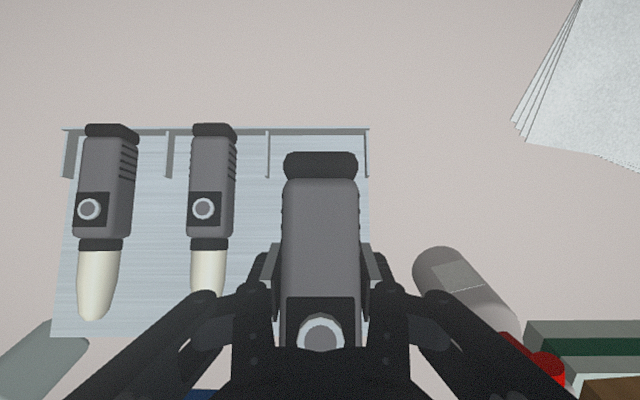

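View pics/st13.png

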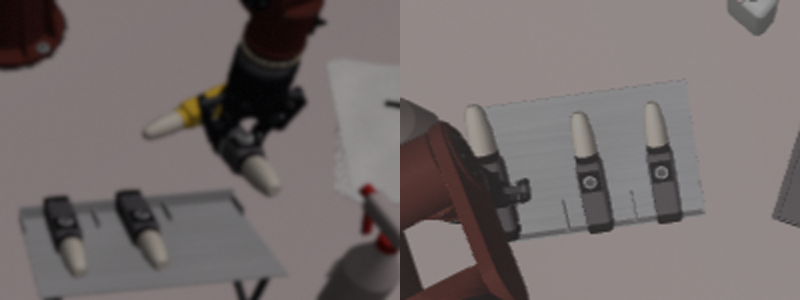

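View pics/tray13.png

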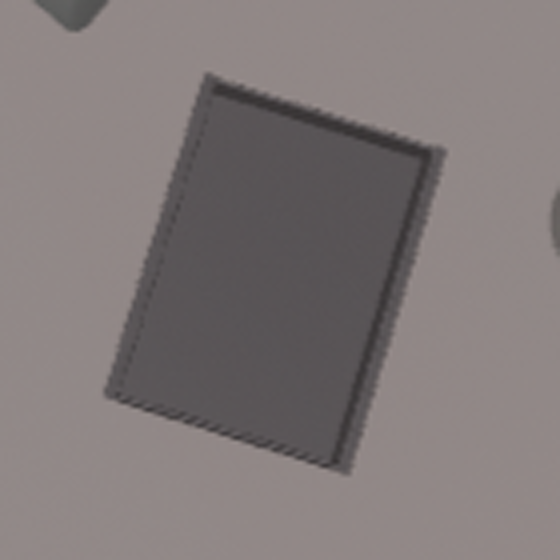

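```bash
cat >> h.py <<'E'
E
python3 - <<'E'
from h import *
t=read_camera("top")
c=[onz(t,u,.042) for u in[(361.25,128.25),(421.5,147),(397.5,228.25),(336.25,209.25)]]
ctr=np.mean(c,0);e=(c[0]-c[3]+c[1]-c[2]);yaw=np.arctan2(e[1],e[0])
print(np.round(ctr,4),np.rad2deg(yaw),[round(np.linalg.norm(c[i]-c[(i+1)%4]),3) for i in range(4)])
tgt=ctr-.04*np.array([np.cos(yaw),np.sin(yaw),0]);tgt[2]=.2;print(tgt)
plan(tgt,180+np.rad2deg(yaw))
E
```

```text
[ 0.5164 -0.2118  0.042 ] -16.71300198108602 [np.float64(0.202), np.float64(0.272), np.float64(0.202), np.float64(0.272)]
[ 0.47808092 -0.20026386  0.2       ]
d/0.2: [ 0.148 -2.56   0.02 ] spin 0.879 cur [0.432  0.3105 0.2032] yaw -171.54 t 12.75
```

Request:
step_arm(steps=[{"hand": 0.3, "dx": 0, "dy": -0.1, "dz": 0, "spin": 0}, {"hand": 0.3, "dx": 0, "dy": -0.25, "dz": 0, "spin": 0.05}, {"hand": 0.3, "dx": 0.02, "dy": -0.42, "dz": 0, "spin": 0.1}, {"hand": 0.3, "dx": 0.03, "dy": -0.6, "dz": 0, "spin": 0.15}, {"hand": 0.3, "dx": 0.05, "dy": -0.8, "dz": 0, "spin": 0.25}, {"hand": 0.3, "dx": 0.05, "dy": -1.0, "dz": 0, "spin": 0.35}])

```text
time_s: 13.35
position: [0.451, 0.1105, 0.2029]
tool_rot: [[-1.0, 0.029, -0.005], [0.029, 1.0, -0.0], [0.005, -0.001, -1.0]]
wrist_force: [0.2, -1.8, -1.6]
opening: 0.463
```

```bash
python3 - <<'E'
from h import *
plan([.4781,-.2003,.2],163.3); print(state()["opening"])
E
```

```text
d/0.2: [-0.18  -1.55   0.015] spin 0.526 cur [0.451  0.1105 0.2029] yaw 178.36 t 13.35
0.46266452461569046
```

Request:
step_arm(steps=[{"hand": 0.3, "dx": -0.02, "dy": -0.2, "dz": 0, "spin": 0.1}, {"hand": 0.3, "dx": -0.04, "dy": -0.4, "dz": 0, "spin": 0.2}, {"hand": 0.3, "dx": -0.07, "dy": -0.6, "dz": 0, "spin": 0.3}, {"hand": 0.3, "dx": -0.1, "dy": -0.8, "dz": 0, "spin": 0.4}, {"hand": 0.3, "dx": -0.12, "dy": -1.0, "dz": 0, "spin": 0.52}])

```text
time_s: 13.85
position: [0.4702, -0.0898, 0.2031]
tool_rot: [[-0.958, 0.286, -0.004], [0.286, 0.958, 0.001], [0.004, 0.0, -1.0]]
wrist_force: [0.9, -1.0, -1.7]
opening: 0.462
```

```bash
python3 - <<'E'
from h import *
plan([.4781,-.2003,.2],163.3); print(state()["opening"])
E
```

```text
d/0.2: [-0.196 -0.518  0.015] spin 0.003 cur [ 0.4702 -0.0898  0.2031] yaw 163.4 t 13.85
0.4624274409432188
```

Request:
step_arm(steps=[{"hand": 0.3, "dx": -0.08, "dy": -0.2, "dz": 0, "spin": 0}, {"hand": 0.3, "dx": -0.15, "dy": -0.4, "dz": 0, "spin": 0}, {"hand": 0.3, "dx": -0.196, "dy": -0.518, "dz": 0.05, "spin": 0}, {"hand": 0.3, "dx": -0.196, "dy": -0.518, "dz": 0.2, "spin": 0}, {"hand": 0.3, "dx": -0.196, "dy": -0.518, "dz": 0.4, "spin": 0}, {"hand": 0.3, "dx": -0.196, "dy": -0.518, "dz": 0.55, "spin": 0}, {"hand": 0.3, "dx": -0.196, "dy": -0.518, "dz": 0.64, "spin": 0}, {"hand": 0.3, "dx": -0.196, "dy": -0.518, "dz": 0.64, "spin": 0}, {"hand": 0.3, "dx": -0.196, "dy": -0.518, "dz": 0.64, "spin": 0}])

```text
time_s: 14.75
position: [0.4787, -0.1984, 0.0761]
tool_rot: [[-0.959, 0.283, -0.003], [0.283, 0.959, 0.002], [0.003, 0.001, -1.0]]
wrist_force: [0.4, -0.3, -2.5]
opening: 0.462
```

```bash
python3 - <<'E'
from h import *
plan([.4781,-.2003,.05],163.3); st=state(); print(st["opening"],st["wrist_force"])
w=read_camera("wrist"); save(w,"w14.png")
s=read_camera("scene");t=read_camera("top")
im=np.hstack([cv2.resize(p["pixels"][y:y+150,x:x+200,::-1],None,fx=2,fy=2,interpolation=cv2.INTER_CUBIC) for p,x,y in((s,170,150),(t,300,110))])
cv2.imwrite("pics/st14.png",im)
E
```

```text
d/0.2: [-0.   -0.01  0.13] spin 0.008 cur [ 0.4787 -0.1984  0.0761] yaw 163.54 t 14.75
0.4618292451113736 [ 0.35150571 -0.33690277 -2.47731478]
```

View pics/w14.png

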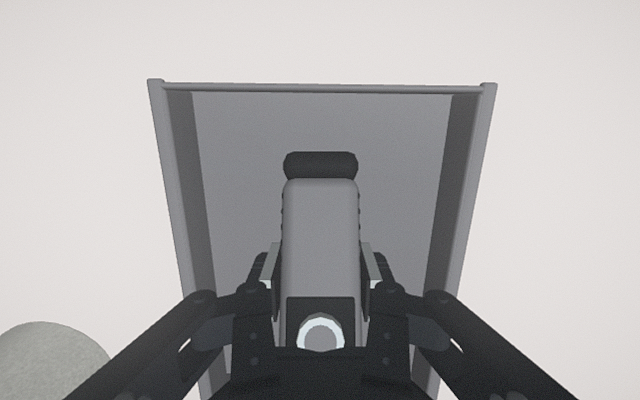

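View pics/st14.png

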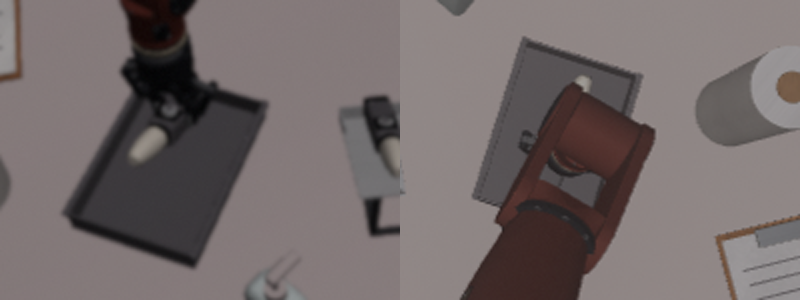

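Request:
step_arm(steps=[{"hand": 0.3, "dx": 0, "dy": 0, "dz": 0.07, "spin": 0}, {"hand": 0.3, "dx": 0, "dy": 0, "dz": 0.14, "spin": 0}, {"hand": 0.3, "dx": 0, "dy": 0, "dz": 0.165, "spin": 0}, {"hand": 0.3, "dx": 0, "dy": 0, "dz": 0.185, "spin": 0}, {"hand": 0.3, "dx": 0, "dy": 0, "dz": 0.195, "spin": 0}], newtons=20)

```text
time_s: 15.4
position: [0.4794, -0.1988, 0.0377]
tool_rot: [[-0.959, 0.283, -0.001], [0.283, 0.959, 0.001], [0.001, 0.0, -1.0]]
wrist_force: [0.2, 0.0, -2.9]
opening: 0.463
```

Request:
step_arm(steps=[{"hand": 0.3, "dx": 0, "dy": 0, "dz": 0.015, "spin": 0}, {"hand": 0.3, "dx": 0, "dy": 0, "dz": 0.03, "spin": 0}, {"hand": 0.3, "dx": 0, "dy": 0, "dz": 0.045, "spin": 0}])

```text
time_s: 15.7
position: [0.4841, -0.2005, 0.0329]
tool_rot: [[-0.959, 0.285, 0.008], [0.285, 0.959, -0.002], [-0.008, 0.0, -1.0]]
wrist_force: [5.7, 1.9, 11.6]
opening: 0.466
```

Request:
step_arm(steps=[{"hand": 0.3, "dx": 0, "dy": 0, "dz": 0.01, "spin": 0}, {"hand": 0.3, "dx": 0, "dy": 0, "dz": 0.02, "spin": 0}])

```text
time_s: 15.9
position: [0.4864, -0.2012, 0.0303]
tool_rot: [[-0.958, 0.285, 0.013], [0.285, 0.958, -0.004], [-0.013, -0.0, -1.0]]
wrist_force: [6.4, 2.6, 12.2]
opening: 0.46
```

```bash
python3 - <<'E'
from h import *
w=read_camera("wrist"); save(w,"w15.png"); st=state(); print(st["position"],st["wrist_force"],st["time_s"])
E
```

```text
[ 0.48648261 -0.20126748  0.03023193] [ 5.05585144  2.25082148 11.70813259] 15.95
```

View pics/w15.png

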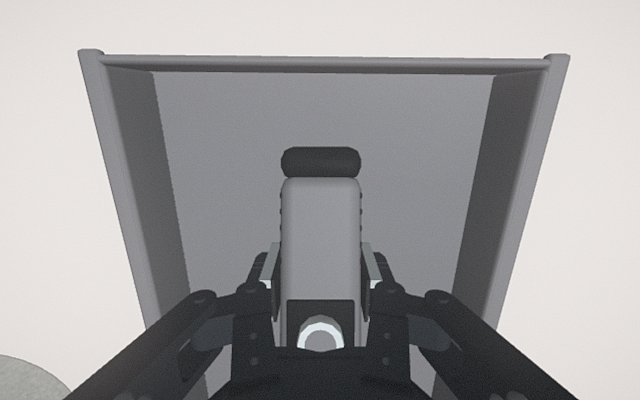

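Request:
step_arm(steps=[{"hand": 0.3, "dx": -0.045, "dy": 0, "dz": 0.02, "spin": 0}, {"hand": 0.3, "dx": -0.05, "dy": 0, "dz": 0.035, "spin": 0}, {"hand": 0.3, "dx": -0.055, "dy": 0, "dz": 0.045, "spin": 0}])

```text
time_s: 16.25
position: [0.4948, -0.2037, 0.0197]
tool_rot: [[-0.959, 0.284, 0.008], [0.284, 0.959, -0.003], [-0.009, -0.0, -1.0]]
wrist_force: [2.6, 1.3, 6.9]
opening: 0.458
```

```bash
python3 - <<'E'
from h import *
w=read_camera("wrist"); save(w,"w16.png"); st=state(); print(st["position"],st["wrist_force"],st["time_s"])
E
```

```text
[ 0.49491379 -0.20369259  0.01954859] [3.56118359 0.59283356 6.35675561] 16.3
```

View pics/w16.png

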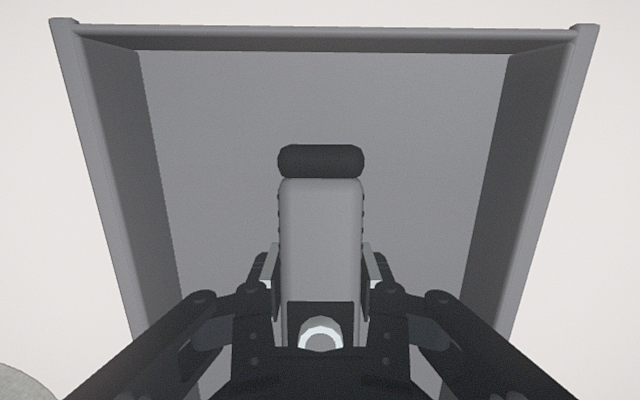

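Request:
step_arm(steps=[{"hand": 0.3, "dx": -0.008, "dy": 0, "dz": 0.015, "spin": 0}, {"hand": 0.3, "dx": -0.012, "dy": 0, "dz": 0.028, "spin": 0}, {"hand": 0.3, "dx": -0.014, "dy": 0, "dz": 0.035, "spin": 0}])

```text
time_s: 16.6
position: [0.4983, -0.2047, 0.0131]
tool_rot: [[-0.959, 0.285, 0.01], [0.285, 0.959, -0.003], [-0.01, -0.0, -1.0]]
wrist_force: [4.5, 1.7, 7.2]
opening: 0.461
```

```bash
python3 - <<'E'
from h import *
w=read_camera("wrist"); save(w,"w17.png"); st=state(); print(st["position"],st["wrist_force"],st["time_s"])
s=read_camera("scene")
cv2.imwrite("pics/s17.png",cv2.resize(s["pixels"][150:300,170:370,::-1],None,fx=4,fy=4,interpolation=cv2.INTER_CUBIC))
E
```

```text
[ 0.49830229 -0.20473771  0.01298419] [4.51223743 2.10752636 7.14515666] 16.65
```

View pics/w17.png

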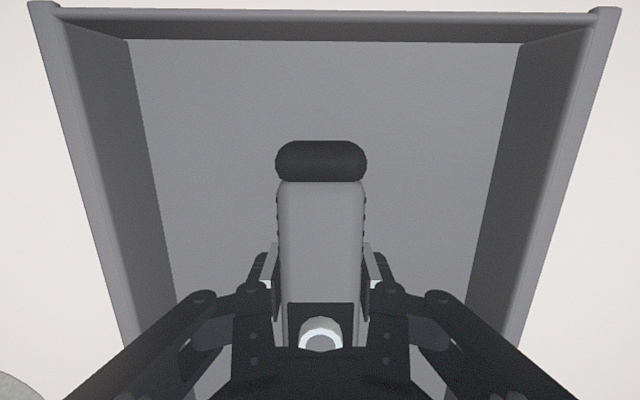

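View pics/s17.png

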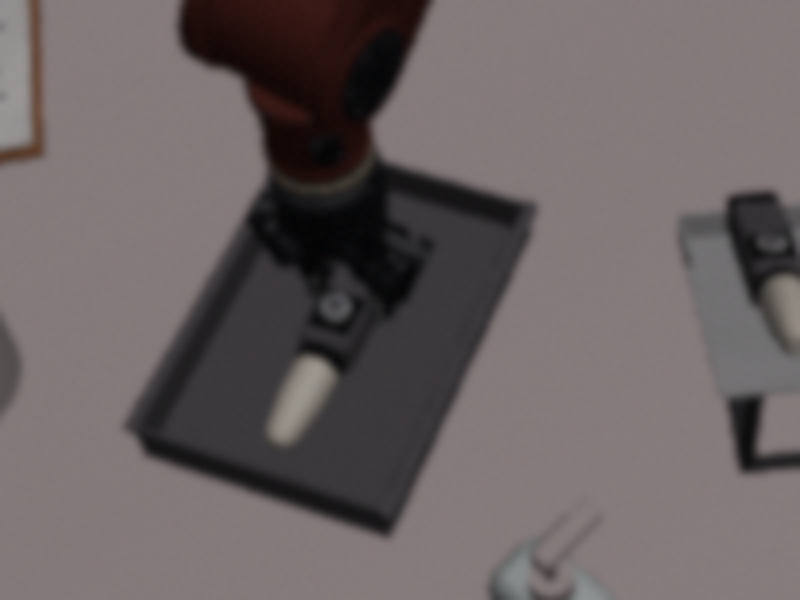

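Request:
step_arm(steps=[{"hand": 0.3, "dx": -0.004, "dy": 0, "dz": 0.01, "spin": 0}, {"hand": 0.3, "dx": -0.004, "dy": 0, "dz": 0.01, "spin": 0}])

```text
time_s: 16.9
position: [0.4991, -0.205, 0.0112]
tool_rot: [[-0.959, 0.285, 0.01], [0.285, 0.959, -0.003], [-0.01, -0.0, -1.0]]
wrist_force: [4.9, 1.6, 6.9]
opening: 0.458
```

```bash
python3 - <<'E'
from h import *
w=read_camera("wrist");st=state(); print(st["position"],st["wrist_force"],st["time_s"])
ms=mark_of(w,"lamp_a_mid")[:1]+mark_of(w,"lamp_a_button")[:1]
print([(m["xy"],m["confidence"]) for m in ms])
s=read_camera("scene")
# predicted cone tip if flat vs tilted, mid at grasp
R=st["tool_rot"];f=-R[:,0];f[2]=0;f/=np.linalg.norm(f)
mid=st["position"].copy();mid-= .003*f
for th in(0,5,10,15,28):
    a=np.deg2rad(th);pts=[]
    ax=f*np.cos(a)+np.array([0,0,np.sin(a)]);n=-f*np.sin(a)+np.array([0,0,np.cos(a)])
    m=mid.copy();m[2]=.004+.018*np.cos(a)+.056*np.sin(a)
    print(th,"tip",np.round((proj(s,m+.135*ax)[0]-[170,150])*4),"button",np.round((proj(s,m+.03*ax+.0275*n)[0]-[170,150])*4),"wr capTop",np.round(proj(w,m-.056*ax+.01*n)[0]),"wr btn",np.round(proj(w,m+.03*ax+.0275*n)[0]))
E
```

```text
[ 0.49905936 -0.2049837   0.01116333] [3.91026656 1.85215737 6.97100821] 16.95
[]
0 tip [274. 449.] button [331. 307.] wr capTop [321. 159.] wr btn [321. 347.]
5 tip [271. 437.] button [331. 298.] wr capTop [321. 157.] wr btn [321. 356.]
10 tip [268. 424.] button [332. 290.] wr capTop [321. 157.] wr btn [321. 365.]
15 tip [265. 410.] button [332. 282.] wr capTop [321. 157.] wr btn [321. 374.]
28 tip [263. 368.] button [334. 262.] wr capTop [321. 162.] wr btn [321. 395.]
```

Request:
step_arm(steps=[{"hand": 0.3, "dx": -0.002, "dy": 0, "dz": 0.009, "spin": 0}, {"hand": 0.3, "dx": -0.002, "dy": 0, "dz": 0.009, "spin": 0}])

```text
time_s: 17.3
position: [0.4994, -0.2051, 0.0104]
tool_rot: [[-0.959, 0.284, 0.009], [0.284, 0.959, -0.003], [-0.01, -0.0, -1.0]]
wrist_force: [1.2, 3.5, 15.2]
opening: 0.461
```

Force jumped to 15 N: the lamp is now flat on the floor. Release slowly.

Request:
step_arm(steps=[{"hand": 0.46, "dx": 0, "dy": 0, "dz": -0.004, "spin": 0}, {"hand": 0.5, "dx": 0, "dy": 0, "dz": -0.004, "spin": 0}, {"hand": 0.55, "dx": 0, "dy": 0, "dz": -0.004, "spin": 0}, {"hand": 0.65, "dx": 0, "dy": 0, "dz": -0.004, "spin": 0}, {"hand": 0.75, "dx": 0, "dy": 0, "dz": -0.004, "spin": 0}, {"hand": 0.75, "dx": 0, "dy": 0, "dz": -0.1, "spin": 0}, {"hand": 0.75, "dx": 0, "dy": 0, "dz": -0.3, "spin": 0}, {"hand": 0.75, "dx": 0, "dy": 0, "dz": -0.5, "spin": 0}, {"hand": 0.75, "dx": 0.1, "dy": 0, "dz": -0.7, "spin": 0}, {"hand": 0.75, "dx": 0.3, "dy": 0, "dz": -0.9, "spin": 0}, {"hand": 0.75, "dx": 0.5, "dy": 0, "dz": -0.9, "spin": 0}, {"hand": 0.75, "dx": 0.5, "dy": 0, "dz": -0.9, "spin": 0}])

```text
time_s: 18.5
position: [0.3936, -0.1727, 0.185]
tool_rot: [[-0.959, 0.284, -0.003], [0.284, 0.959, 0.001], [0.004, 0.0, -1.0]]
wrist_force: [0.3, -0.4, -0.9]
opening: 0.748
```

```bash
python3 - <<'E'
from h import *
w=read_camera("wrist"); save(w,"w18.png"); t=read_camera("top");s=read_camera("scene");save(s,"s18.png")
cv2.imwrite("pics/t18.png",cv2.resize(t["pixels"][90:250,110:510,::-1],None,fx=2,fy=2,interpolation=cv2.INTER_CUBIC))
st=state(); print(st["position"],st["wrist_force"],st["time_s"])
E
```

```text
[ 0.39846617 -0.17510333  0.18555642] [ 0.14353402 -0.50642284 -0.05423897] 18.65
```

View pics/w18.png

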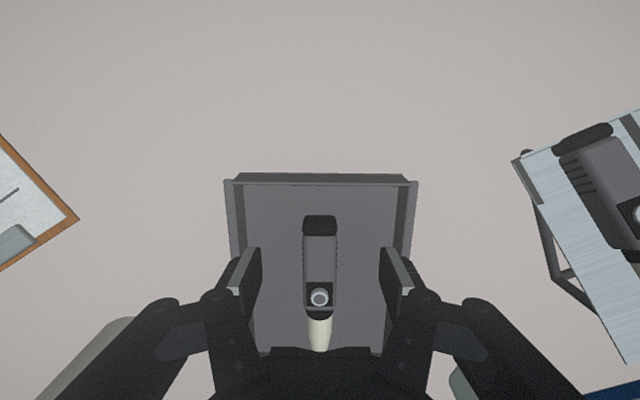

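View pics/s18.png

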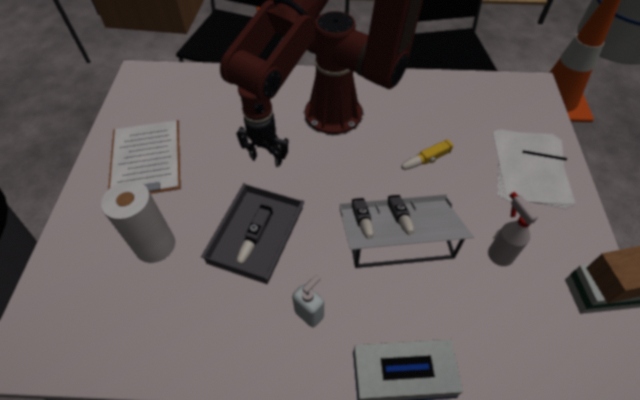

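View pics/t18.png

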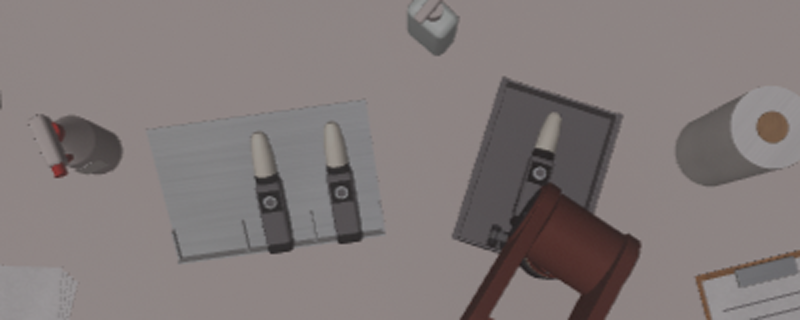

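```bash
python3 - <<'E'
from h import *
plan([.50,.15,.23],188.6)
E
```

```text
d/0.2: [-0.026  1.703 -0.223] spin -0.875 cur [ 0.3985 -0.1751  0.1856] yaw 163.52 t 18.65
```

Request:
step_arm(steps=[{"hand": 0.3, "dx": 0, "dy": 0.1, "dz": -0.2, "spin": -0.1}, {"hand": 0.3, "dx": 0, "dy": 0.3, "dz": -0.22, "spin": -0.25}, {"hand": 0.3, "dx": 0, "dy": 0.5, "dz": -0.22, "spin": -0.4}, {"hand": 0.3, "dx": 0, "dy": 0.7, "dz": -0.22, "spin": -0.55}, {"hand": 0.3, "dx": 0, "dy": 0.9, "dz": -0.22, "spin": -0.7}, {"hand": 0.3, "dx": 0, "dy": 1.0, "dz": -0.22, "spin": -0.87}, {"hand": 0.3, "dx": 0, "dy": 1.0, "dz": -0.22, "spin": -0.87}])

```text
time_s: 19.35
position: [0.4566, 0.0191, 0.2292]
tool_rot: [[-0.988, -0.152, -0.001], [-0.152, 0.988, 0.001], [0.001, 0.001, -1.0]]
wrist_force: [-0.0, -0.2, 0.3]
opening: 0.299
```

```bash
python3 - <<'E'
from h import *
plan([.50,.15,.23],188.6)
E
```

```text
d/0.2: [-0.314  0.614 -0.004] spin 0.005 cur [0.4566 0.0191 0.2292] yaw -171.27 t 19.35
```

Request:
step_arm(steps=[{"hand": 0.3, "dx": -0.15, "dy": 0.2, "dz": 0, "spin": 0}, {"hand": 0.3, "dx": -0.25, "dy": 0.4, "dz": 0, "spin": 0}, {"hand": 0.3, "dx": -0.31, "dy": 0.6, "dz": 0, "spin": 0}, {"hand": 0.3, "dx": -0.31, "dy": 0.6, "dz": 0, "spin": 0}, {"hand": 0.3, "dx": -0.31, "dy": 0.6, "dz": 0, "spin": 0}])

```text
time_s: 19.85
position: [0.4992, 0.1445, 0.2289]
tool_rot: [[-0.989, -0.148, -0.001], [-0.148, 0.989, -0.001], [0.002, -0.001, -1.0]]
wrist_force: [-0.2, -0.6, -0.7]
opening: 0.303
```

```bash
python3 - <<'E'
from h import *
w=read_camera("wrist")
im=w["pixels"][50:260,140:460,::-1];cv2.imwrite("pics/w19.png",cv2.resize(im,None,fx=2.4,fy=2.4,interpolation=cv2.INTER_CUBIC))
E
```

```text
(no output)
```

View pics/w19.png

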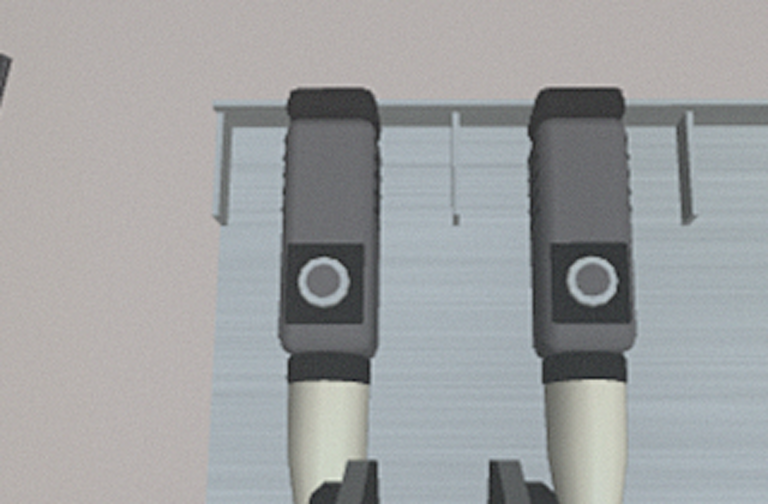

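Both rack lamps are in place with their buttons in, showing only a thin rim and no side wall, at (323,281) and (592,281) in the crop. The arm is touching nothing, so I am handing in.

```bash
python3 - <<'E'
from h import *
print(job_done())
E
```

```text
the job is handed in; nothing more can be done
None
```

The job is done and handed in at about 20 s of the 53 s allowed. `job_done()` reports no verdict, so the result rests on the checks below.

- **Switches:** I pressed each lamp's switch to its stop, at about 18–20 N. The middle and right lamps stayed in. The left lamp's button sprang back out, so I took it as the faulty one after that one press.
- **Moving the faulty lamp:** I gripped it across the barrel and lifted it off the rack. In the tray I set its cap down first and lowered it until flat, when the force rose from 7 N to 15 N. Then I let go.
- **Last pictures:** The faulty lamp lies flat inside the tray. The two working lamps are on the rack with their buttons still in. The spray, towels and sanitiser look unmoved by eye; I did not measure them again.
- **What disagreed:** The first height estimate for the buttons from the scene and top cameras was about 12 mm lower than the rack geometry gave. I used the rack geometry, and the presses met the stops within about 2 mm of it. The trained network found nothing for the lamp in the wrist picture just before release. I judged it flat there from the force jump and from where the cone tip and button appeared in the scene picture.

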